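Wedge the bottle row tight in its display cradle

ROBOT

A 6-joint arm with a two-finger parallel gripper is mounted at the origin on the work surface. World frame = base frame: x ahead of the robot, y to its left, z up, the work surface at z = 0. Lengths are in mm, angles in rad, forces in N, time in s.
With the tool pointing down it reaches from about 325 to 925 mm from the base axis. Payload 3.1 kg.
Tool frame: the origin (TCP) lies where the fingers leave the gripper's body, on its centre line; the fingertips stand 73 mm ahead of it and the grasp point (between the pads) lies 54 mm ahead of it (bot.tips_ahead is the distance from the TCP to the fingertips, in mm); z points along the fingers, y is the direction in which the jaws open and shut (so a half turn about z gives the same grasp; the last joint's range is limited). The gripper opens to 85 mm and grips with 20 to 120 N. Pads are 22 mm wide; open, the fingers measure 114 mm over their backs; the gripper's body (76 mm by 85 mm) begins 54 mm behind the grasp point. The pads swing forward as they close: fully open they stand 13 mm farther back than shut.
Start: joints at [1.093, 0.217, 1.613, -0, 1.311, -0.112], TCP at [223.543, 583.668, 303.9] pointing down, gripper open.
Joint ranges: [-2.75, 2.75], [-0.78, 2.1], [0.31, 2.55], [-1.13, 4.27], [0.13, 2.63], [-2.58, 2.58]. Speed limits (rad/s): [2.79, 2.79, 3.14, 3.14, 3.14, 3.14].

INTERFACE

Orientations are given as a unit quaternion [w, x, y, z].
In Python, from bench import bot gives the robot as it stands.
- The arm moves only by the shell command python3 -m pendant 'ROWS' [FORCE]. ROWS is JSON, a list of rows, each a list of 7 numbers: the shift along the tool's x, y, z in mm, then the turn, a rotation vector about the tool's x, y, z in degrees, then the finger opening in mm, from 0 to 85.4. In form: [[dx, dy, dz, ax, ay, az, jaw], ...]. A call has 1 to 8 rows; each row is the pose to reach, as a shift and turn from the pose measured when the call began, along the tool's axes at that moment; what a row does not reach only later rows make up. A row lasts 1/10 s, in which the tool goes at most 50 mm and 8.59 degrees, less where a joint would pass 70% of its speed; a pose out of reach is approached as far as the arm can. A call with a gripper value outside its range is refused whole. The fingers move at their own pace and stop on an object; FORCE is the grip in N (left out, the last holds). Time passes only in rows, so rows that repeat a pose let the fingers close. It gives the time, the measured TCP pose, the force and the opening at its end, in the units of the state.
- bot.get_state(): the state, without advancing time (a new reading comes with each control period).
- bot.read_camera(name): name is "scene" or "top" or "wrist"; returns the picture (384x512x3 uint8, blue, green, red); there is no depth.
- bot.camera_info(name): a dict with "K" (3x3 intrinsics, pixels), "position" and "orientation" of the camera in the world; the wrist camera has in their place "mount" (4x4, takes a point from camera to tool coordinates, whose origin is the TCP and whose axes are the flange's). Camera axes: x right, y down, z forward; pixel columns grow to the right and rows downward; lengths in mm; the calibration is good to about 2 mm. The wrist camera is an equidistant fisheye: a pixel r from the principal point sees the ray r / f radians off the axis. A picture is of the moment at which its call begins: read the wrist's pose just before it. camera_info takes no time and is no camera call.
- bot.finish_job(): hands the job in, once; it reports no verdict.
The state is a dict: "t": time; "joint_positions": joint angles; "dq": joint speeds; "joint_efforts": joint torques, N m; "tool_pos": TCP position; "ee_rot": TCP orientation; "force": force on the tool from outside, world axes, zero at the start; "ft_torque": the same for the moment, N m; "gripper_width": finger opening in mm.
Only numpy, scipy, OpenCV 4.12 (cv2) and the standard library are available. Lean on these libraries where they do the work, as an engineer would, in place of code of your own. Each camera call takes 0.05 s, during which the arm holds its last target.

TASK

Lock the two bottles in the counter's display cradle: first slide the blue stop block over against them, then take the red-headed wooden wedge out of its grey rest, stand it tip-down in the slot that has opened behind the block, and tap it down gently until it is jammed tight and holds the block. It takes a push of 20 to 25 N; never push it with more than 30 N, or the glass cracks. Leave the wedge standing there, and do not knock the bottles or anything else on the counter.

Things in the scene. Friction and masses are not known exactly. Their poses are not given: they have to be found in the camera images.
- cradle: the wooden display cradle, fixed to the counter: base board 110 (its x) by 270 (its y) by 15 mm thick. Origin on the counter under the slot; its y axis runs along the row: a pale end cheek from y -44 (80 wide in x, top 70 mm above the counter), then the slot, the blue stop block, two bottles (58 mm wide, centred at y +107 and +167, tops 141 mm above the counter) and an end board, all centred on x = 0. z up
- slot (a point): where the slot's mouth is about centred, 70 mm above the counter, once the block is hard over: then 11.5 to 16.5 mm wide, 76 long along cradle x, 55 deep. Faces (upper 18 mm) sloped as the wedge. The cheek's face is a loose strip that yields up to 3.5 mm at 5 N before it is backed; how far it yields and where is not in these poses. The wedge ends tight with its tip 35 to 45 mm below the mouth
- block: the blue stop block, 90 by 70 by 55 mm, top 70 mm above the counter; it slides only along the cradle's y, 8 mm in all, with 3 N of friction and stays where it is left. Its origin is at the cradle's y = 0 when it is farthest from the bottles and at y = +8 mm when it is hard against them (the stop). At the start it is 0 to 1.2 mm from y = 0 and the slot too narrow for the wedge
- peg (a point): upright round wooden peg on the block's top to push or pull it by, 20 mm thick, 36 mm tall (70 to 106 mm above the counter); this point is on its axis, half-way up, 34 mm in cradle y from the block's origin
- wedge_head (a point): middle of the wedge's red head, a block 30 (wedge x) by 26 (wedge y) by 22 mm tall (wedge z): grasp here. The head's top is 11 mm above this point and the tip 89 mm below it. The wedge is 100 mm tall, 60 g, alike both ways round; 30 mm wide in its x; its thickness in its y tapers from 23.6 mm just below the head to 8 mm at the tip. In the slot its x must lie along the cradle's x
- wedge_tip (a point): middle of the wedge's tip (lower end face, 8 by 30 mm)
- wedge: the wedge; same point as its tip. When jammed it stays by friction: after a slow push of 20 to 25 N straight down on the head (with closed fingers, say) it is tight; with more than 30 N the bottles crack. At first it sinks against a light, steady 5 to 10 N, by 0 to 18 mm; then it turns hard and is tight within 2 mm: the force tells, not the depth. Merely dropped in, it is not tight
- rest: grey block 60 by 60 by 50 mm high, fixed, with a pocket in which the wedge stands upright with about 1 mm of play, its tip 6 mm above the counter and its head above the block. Origin on the counter at its middle; its x is the wedge's x
- bottle_row: the two glass bottles in the cradle, fixed in it; same origin as the cradle
- stamp: wooden rubber stamp, 38 mm wide, 70 tall, standing loose; origin at its foot
- pen_tumbler: steel tumbler with pens, 74 mm wide, 145 tall with pens, loose; origin at its foot
- bottle_clear: tall clear bottle, 72 mm wide, 210 tall, loose; origin at its foot
- bottle_amber: short amber bottle, 58 mm wide, 128 tall, loose; origin at its foot

How it is judged:
By the outcome, as a careful person would: the job done as asked, in the order asked, and still so for the second after the job is handed in, with the robot touching nothing.
It also fails if it takes over 59 s, if anything falls off the work surface, if the arm or the gripper's body presses on something with over 40 N, if the wrist force passes 120 N, or if a joint passes its speed limit or range.

## Working session

There is one attempt and no reset: what is moved stays moved. The work goes in short steps, Python scripts to look and compute and a shell command to move; the robot and the scene stay as the last step left them, time stands still between calls to the robot, and variables do not carry over. Pictures are saved under pics/ and viewed, and the job is handed in when it is done.

```bash
ls; mkdir -p pics; python3 - <<'E'
from bench import bot
import cv2
print(bot.get_state())
for n in ["scene","top","wrist"]:
    print(n,bot.camera_info(n))
    cv2.imwrite(f"pics/{n}0.png",bot.read_camera(n))
E
```

```text
pics
{'t': 0.0, 'joint_positions': array([ 1.09280751e+00,  2.17793530e-01,  1.61492582e+00,  2.49534534e-06,
        1.31130525e+00, -1.12191456e-01]), 'dq': array([-0.00195833, -0.00077137,  0.00113602, -0.00053572, -0.00101445,
        0.00137424]), 'joint_efforts': array([-9.75203875e-06, -3.96833646e+01, -3.03856087e+01, -2.29931647e-04,
        9.61285987e-03,  1.48586696e-05]), 'tool_pos': array([223.23587406, 583.08668523, 302.54798303]), 'ee_rot': array([-3.54790576e-04,  1.81880846e-01,  9.83319825e-01, -1.16306475e-03]), 'force': array([ 0.70231918,  0.15243569, -0.03774499]), 'ft_torque': array([-0.00959761,  0.01722465,  0.02958447]), 'gripper_width': 85.1364748167104}
scene {'K': array([[358.82308832,   0.        , 257.91632342],
       [  0.        , 358.82308832, 188.81631088],
       [  0.        ,   0.        ,   1.        ]]), 'position': array([1191.21989621,  111.52139725,  789.81786413]), 'orientation': array([-0.25051535,  0.59846262,  0.70750129, -0.28022575])}
top {'K': array([[490.38580307,   0.        , 254.42541092],
       [  0.        , 490.38580307, 194.95361319],
       [  0.        ,   0.        ,   1.        ]]), 'position': array([ 224.48142982,   20.61444595, 1563.03324479]), 'orientation': array([-0.07512861,  0.71899042, -0.68731658,  0.07074174])}
wrist {'K': array([[297.31863964,   0.        , 256.59344369],
       [  0.        , 297.31863964, 189.58619739],
       [  0.        ,   0.        ,   1.        ]]), 'mount': array([[ 3.00764936e-04, -9.50283560e-01, -3.11385718e-01,
         8.07339738e+01],
       [ 9.99998955e-01, -1.54427942e-04,  1.43717239e-03,
        -4.15170293e-01],
       [-1.41380795e-03, -3.11385825e-01,  9.50282521e-01,
        -6.97235976e+01],
       [ 0.00000000e+00,  0.00000000e+00,  0.00000000e+00,
         1.00000000e+00]])}
```

View pics/scene0.png

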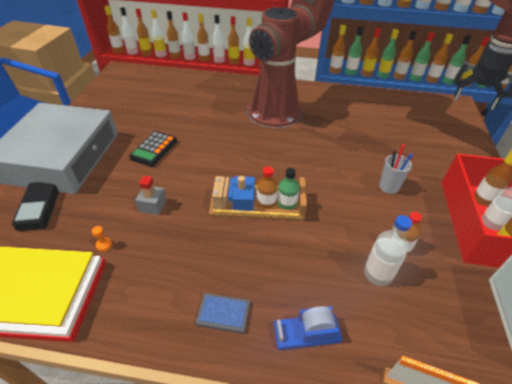

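View pics/top0.png

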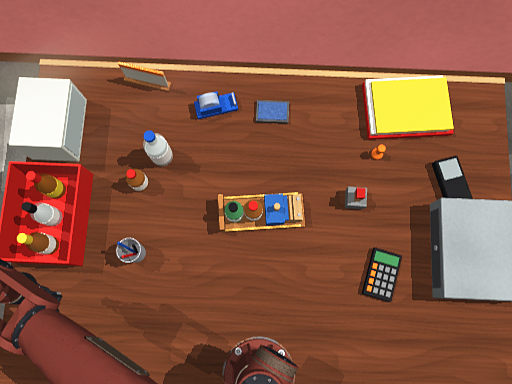

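View pics/wrist0.png

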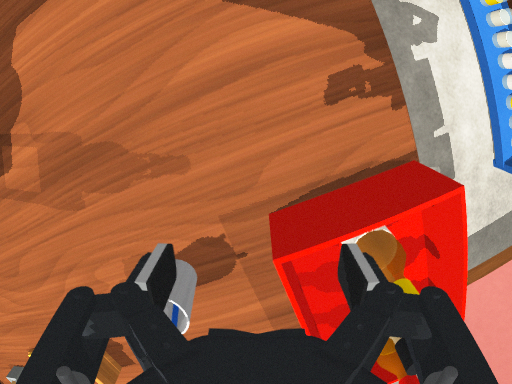

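The scene view shows the cradle near (258,195), the wedge in its rest at (150,195) and the loose items to the right. In the top view they are at (262,210) and (357,196). I'll enlarge both.

```bash
cat > h.py <<'E'
import numpy as np, cv2
from scipy.spatial.transform import Rotation as R
from bench import bot
def rq(q): return R.from_quat([q[1],q[2],q[3],q[0]])
def crop(img,x0,y0,x1,y1,s,out):
    c=cv2.resize(img[y0:y1,x0:x1],None,fx=s,fy=s,interpolation=cv2.INTER_CUBIC)
    st=20 if s<8 else 10
    for x in range((x0//st+1)*st,x1,st):
        cv2.line(c,((x-x0)*s,0),((x-x0)*s,6),(0,255,255),1); cv2.putText(c,str(x),((x-x0)*s-10,18),0,.4,(0,255,255),1)
    for y in range((y0//st+1)*st,y1,st):
        cv2.line(c,(0,(y-y0)*s),(6,(y-y0)*s),(0,255,255),1); cv2.putText(c,str(y),(8,(y-y0)*s+4),0,.4,(0,255,255),1)
    cv2.imwrite(out,c)
def ray(name,uv,tool=None):
    ci=bot.camera_info(name);K=ci['K'];u,v=uv
    a=(u-K[0,2])/K[0,0];b=(v-K[1,2])/K[1,1]
    if name=='wrist':
        r=np.hypot(a,b); d=np.array([a/r*np.sin(r),b/r*np.sin(r),np.cos(r)]) if r>1e-9 else np.array([0,0,1.])
        M=ci['mount'];p,q=tool;Rt=rq(q).as_matrix()
        return np.array(p)+Rt@M[:3,3], Rt@(M[:3,:3]@d)
    d=rq(ci['orientation']).apply([a,b,1.]);return np.array(ci['position']),d/np.linalg.norm(d)
def tri(rays):
    A=np.zeros((3,3));B=np.zeros(3)
    for p,d in rays:
        P=np.eye(3)-np.outer(d,d);A+=P;B+=P@p
    x=np.linalg.solve(A,B);return x,[np.linalg.norm((np.eye(3)-np.outer(d,d))@(x-p)) for p,d in rays]
def atz(r,z): p,d=r; return p+d*(z-p[2])/d[2]
def proj(name,X,tool=None):
    ci=bot.camera_info(name);K=ci['K']
    if name=='wrist':
        M=ci['mount'];p,q=tool
        c=M[:3,:3].T@(rq(q).inv().apply(np.array(X)-p)-M[:3,3])
        th=np.arctan2(np.hypot(c[0],c[1]),c[2]);n=c[:2]/np.hypot(c[0],c[1])
        return K[0,2]+K[0,0]*th*n[0],K[1,2]+K[1,1]*th*n[1]
    c=rq(ci['orientation']).inv().apply(np.array(X)-ci['position'])
    return K[0,2]+K[0,0]*c[0]/c[2],K[1,2]+K[1,1]*c[1]/c[2]
E
python3 - <<'E'
import cv2
from h import *
t=cv2.imread('pics/top0.png');s=cv2.imread('pics/scene0.png')
crop(t,210,175,380,240,4,'pics/tc.png');crop(s,125,160,320,230,4,'pics/sc.png')
E
```

```text
(no output)
```

View pics/tc.png

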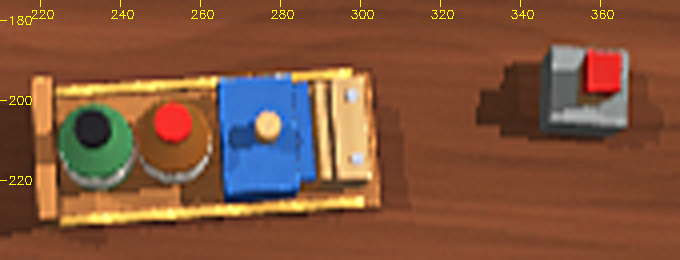

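View pics/sc.png

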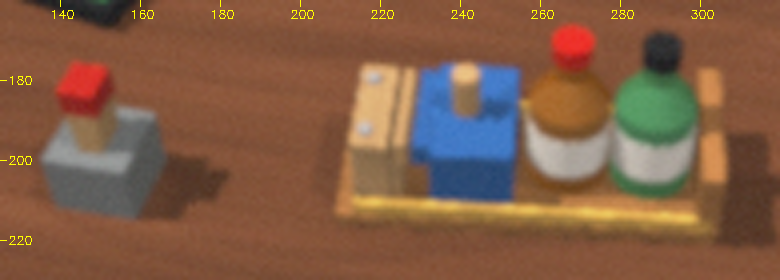

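Both crops show the peg at top (266.5,205.5) / scene (241.5,176), and the red head at top (360,193) / scene (146.5,179). Next is a rough triangulation.

```bash
python3 - <<'E'
from h import *
for n,a,b in [("pegtop",(266.5,205.5),(241.5,176)),("headtop",(360.3,192.5),(146.5,178)),("cheekpin_far",(297.5,199),(218,179.5)),("cheekpin2",(298.7,214.5),(216,192)),
 ("cap red",(253,205),(268,168)),("cap blk",(233,206.5),(290.5,170))]:
    x,r=tri([ray("top",a),ray("scene",b)]);print(n,x.round(1),np.round(r,1))
for n,a,z in [("amber",(137,180),100),("clear",(157,148),150),("tumbler",(130,250),80)]: print(n,atz(ray("top",a),z).round())
E
```

```text
pegtop [499.8 -16.  114.2] [15.1 15.1]
headtop [ 550.6 -282.9  110.2] [0.5 0.5]
cheekpin_far [522.  -92.9 110. ] [1.1 1.1]
cheekpin2 [ 490.1 -108.2   24.9] [2.4 2.4]
cap red [491.   39.  145.6] [0.1 0.1]
cap blk [484.5  98.1 142.3] [0.4 0.4]
amber [562. 399. 100.]
clear [651. 335. 150.]
tumbler [349. 405.  80.]
```

```bash
cat >> h.py <<'E'
def toolq(yaw):  # tool z down, tool y = (cos yaw, sin yaw)
    y=np.array([np.cos(yaw),np.sin(yaw),0]);z=np.array([0,0,-1.]);x=np.cross(y,z)
    return R.from_matrix(np.c_[x,y,z])
def goto(pos,yaw,rot=None):
    s=bot.get_state();Rc=rq(s['ee_rot']);Rt=toolq(yaw) if rot is None else rot
    d=Rc.inv().apply(np.array(pos)-s['tool_pos']);w=np.degrees((Rc.inv()*Rt).as_rotvec())
    print('row',d.round(1),w.round(2),'t',round(s['t'],2),'force',s['force'].round(1))
E
python3 - <<'E'
from h import *
for n,a,b in [("pegtop",(277,206),(241.2,178)),("pinfar",(298,198.7),(216,192)),("pinnear",(299,214.7),(218,179.3))]:
    x,r=tri([ray("top",a),ray("scene",b)]);print(n,x.round(1),np.round(r,1))
o=np.array([502.6,-67.4]);c=o-40*np.array([-.109,.994])
goto([*c,260],.109)
goto([*c,330],.109)
E
```

```text
pegtop [499.  -32.8 104. ] [0.3 0.3]
pinfar [531.4 -98.2  69.7] [0.5 0.5]
pinnear [ 481.4 -103.6   69.7] [0.5 0.5]
row [-511.8 -543.1   43.8] [-1.000e-01  5.000e-02  6.279e+01] t 0.15 force [ 0.2  0.1 -1.1]
row [-511.8 -543.3  -26.2] [-1.000e-01  5.000e-02  6.279e+01] t 0.15 force [ 0.2  0.1 -1.1]
```

```bash
python3 -m pendant '[[-260,-270,-26,0,0,40,0],[-260,-270,-26,0,0,40,0],[-260,-270,-26,0,0,40,0],[-260,-270,-26,0,0,40,0],[-260,-270,-26,0,0,40,0],[-380,-400,-26,0,0,62.8,0],[-380,-400,-26,0,0,62.8,0],[-500,-530,-26,0,0,62.8,0]]' 40; python3 -c "
from h import *
goto([507,-107.2,260],.109)"
```

```text
t: 0.95
tool_pos: [377.3, 213.2, 324.5]
ee_rot: [0.0, 0.669, 0.743, -0.001]
force: [1.1, 0.4, -0.1]
gripper_width: -0.2
row [-332.    95.6   65. ] [-0.02  0.09 -0.26] t 0.95 force [ 1.1  0.4 -0.1]
```

```bash
python3 -m pendant '[[-50,15,0,0,0,0,0],[-100,30,0,0,0,0,0],[-150,45,15,0,0,0,0],[-200,60,30,0,0,0,0],[-250,75,45,0,0,0,0],[-300,90,65,0,0,-0.2,0],[-332,95.5,65,0,0,-0.2,0],[-332,95.5,65,0,0,-0.2,0]]'; python3 -m pendant '[[0,0,0,0,0,0,0],[0,0,0,0,0,0,0]]'; python3 - <<'E'
from h import *
s=bot.get_state();print(s['tool_pos'],s['ee_rot'],s['dq'].round(3));np.savez('w1.npz',p=s['tool_pos'],q=s['ee_rot'])
cv2.imwrite('pics/w1.png',bot.read_camera('wrist'))
E
```

```text
t: 1.75
tool_pos: [507.4, -111.6, 258.5]
ee_rot: [0.0, 0.67, 0.743, -0.002]
force: [0.1, 0.1, -0.5]
gripper_width: 0.0
t: 1.95
tool_pos: [507.0, -111.1, 258.3]
ee_rot: [-0.0, 0.67, 0.742, -0.002]
force: [0.3, 0.7, -0.7]
gripper_width: 0.1
[ 506.96882093 -111.11726207  258.25004872] [-2.54230349e-04  6.69876524e-01  7.42470623e-01 -1.65906529e-03] [ 0.025 -0.018  0.008  0.007  0.003 -0.001]
```

View pics/w1.png

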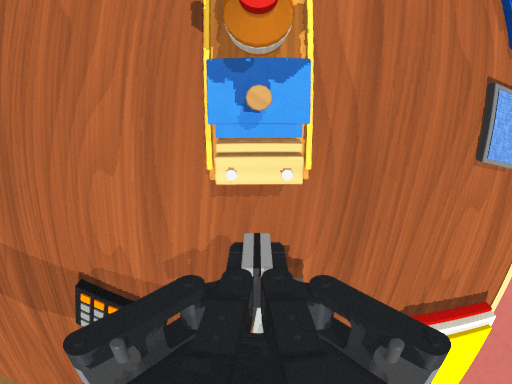

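The view is aligned with the row: peg at about (259,97), slot at y≈140-148, cheek with two pins at (231,175) and (287,175).

```bash
python3 - <<'E'
from h import *
crop(cv2.imread('pics/w1.png'),195,50,325,195,5,'pics/w1c.png')
E
```

```text
(no output)
```

View pics/w1c.png

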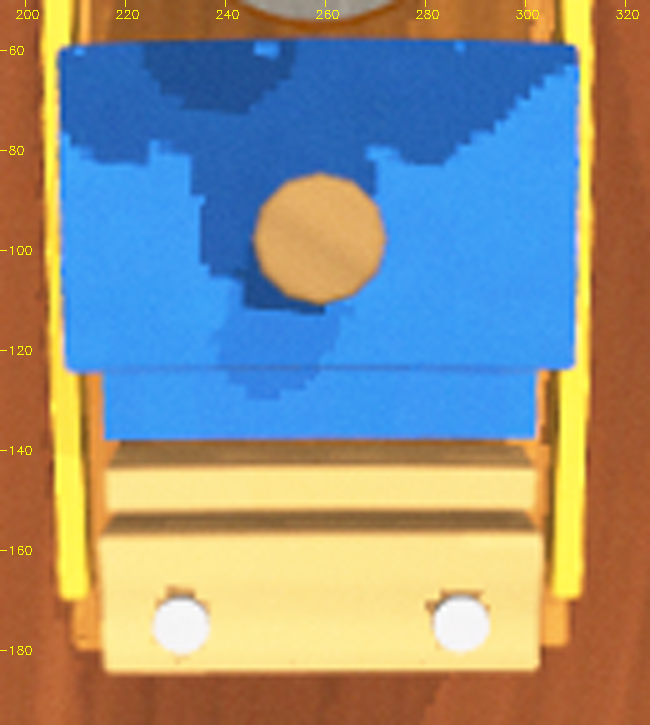

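```bash
python3 - <<'E'
from h import *
w=np.load('w1.npz');T=(w['p'],w['q'])
pts=dict(pegtop=(258.8,97.3,106),blkBL=(206.5,59.5,70),blkBR=(310.5,59,70),blkFL=(208.5,124,70),blkFR=(310,123.5,70),tongL=(216,138,70),tongR=(302.5,138,70),stripL=(216,143,70),stripR=(302,143,70),strip2L=(216,152.3,70),strip2R=(302,152.3,70),chkL=(215.5,184.3,70),chkR=(303,184,70),pinL=(231.2,174.7,70),pinR=(287.2,174.5,70))
P={k:atz(ray('wrist',v[:2],T),v[2]) for k,v in pts.items()}
for k in P: print(k,P[k].round(1))
for a,b in [('blkBL','blkBR'),('blkFL','blkFR'),('tongL','tongR'),('stripL','stripR'),('chkL','chkR'),('pinL','pinR')]:
    d=P[b]-P[a];print(a,np.linalg.norm(d).round(1),np.arctan2(d[1],d[0]).round(4), ((P[a]+P[b])/2).round(1))
x,r=tri([ray('wrist',(258.8,97.3),T),ray('top',(277,206)),ray('scene',(241.2,178))]);print(x,r)
E
```

```text
pegtop [499.3 -33.  106. ]
blkBL [451.6  -4.   70. ]
blkBR [539.9   5.8  70. ]
blkFL [458.3 -60.3  70. ]
blkFR [546.3 -50.6  70. ]
tongL [465.9 -72.1  70. ]
tongR [541.4 -64.2  70. ]
stripL [466.2 -76.6  70. ]
stripR [541.6 -68.7  70. ]
strip2L [466.8 -84.9  70. ]
strip2R [542.7 -77.   70. ]
chkL [ 468.3 -114.7   70. ]
chkR [ 547.8 -106.1   70. ]
pinL [ 482.  -104.2   70. ]
pinR [532.2 -98.7  70. ]
blkBL 88.8 0.1096 [495.8   0.9  70. ]
blkFL 88.5 0.1096 [502.3 -55.5  70. ]
tongL 75.9 0.1044 [503.6 -68.2  70. ]
stripL 75.8 0.1043 [503.9 -72.6  70. ]
chkL 80.0 0.1074 [ 508.1 -110.4   70. ]
pinL 50.5 0.1077 [ 507.1 -101.4   70. ]
[499.15693766 -32.85540779 104.04082342] [np.float64(0.22722140586107792), np.float64(0.24936410317239632), np.float64(0.3352645663962466)]
```

```bash
cat >> h.py <<'E'
YAW=0.1085;O=np.array([503.3,-66.7])
XA=np.array([np.cos(YAW),np.sin(YAW)]);YA=np.array([-np.sin(YAW),np.cos(YAW)])
def W(x,y,z): return np.array([*(O+x*XA+y*YA),z])
def C():
    s=bot.get_state();d=s['tool_pos'][:2]-O;f=s['force']
    print('cradle',(d@XA).round(2),(d@YA).round(2),s['tool_pos'][2].round(2),'F',(f[:2]@XA).round(1),(f[:2]@YA).round(1),f[2].round(1),'t',round(s['t'],2),'w',round(s['gripper_width'],1))
E
python3 -c "
from h import *
C();goto(W(-.4,7,200),YAW);goto(W(-.4,7,157),YAW)"
```

```text
cradle -1.1 -43.95 258.46 F -0.1 -0.2 -0.2 t 2.0 w -0.0
row [51.1  0.6 58.4] [-0.14  0.11 -0.27] t 2.0 force [-0.  -0.2 -0.2]
row [ 51.1   0.7 101.4] [-0.14  0.11 -0.27] t 2.0 force [-0.  -0.2 -0.2]
```

```bash
python3 -m pendant '[[30,0.5,30,-0.1,0.1,-0.3,0],[51,0.6,58,-0.1,0.1,-0.3,0],[51,0.6,80,-0.1,0.1,-0.3,0],[51,0.7,101.4,-0.1,0.1,-0.3,0],[51,0.7,101.4,-0.1,0.1,-0.3,0],[51,0.7,101.4,-0.1,0.1,-0.3,0]]'; python3 - <<'E'
from h import *
C();goto(W(-.4,7,157),YAW)
cv2.imwrite('pics/w2.png',bot.read_camera('wrist'))
E
```

```text
t: 2.6
tool_pos: [502.0, -58.8, 157.4]
ee_rot: [-0.0, 0.667, 0.745, -0.0]
force: [-0.5, 0.3, -0.0]
gripper_width: -0.0
cradle -0.45 8.04 157.45 F -0.4 0.4 -0.0 t 2.6 w -0.0
row [-1.   0.   0.4] [-0.04 -0.    0.13] t 2.6 force [-0.5  0.3 -0. ]
```

View pics/w2.png

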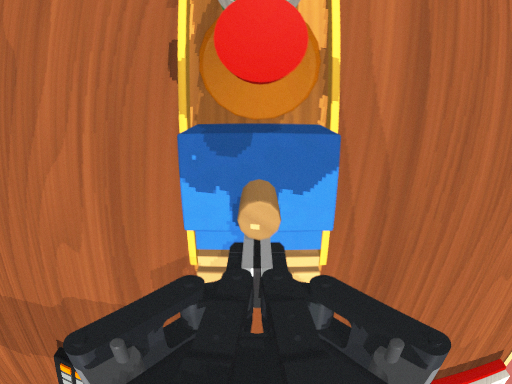

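The closed fingers stand centred just in front of the peg (259,210). I'll push in small steps.

```bash
python3 -m pendant '[[1,0,0,0,0,0,0],[2,0,0,0,0,0,0],[3,0,0,0,0,0,0],[4,0,0,0,0,0,0],[5,0,0,0,0,0,0],[5,0,0,0,0,0,0]]'; python3 -c "
from h import *
C()";  python3 -m pendant '[[0.8,0,0,0,0,0,0],[1.6,0,0,0,0,0,0],[2.4,0,0,0,0,0,0],[2.4,0,0,0,0,0,0]]'; python3 -c "
from h import *
C()"
```

```text
t: 3.25
tool_pos: [502.2, -54.3, 158.3]
ee_rot: [0.001, 0.667, 0.745, 0.0]
force: [0.3, -0.3, -0.4]
gripper_width: 0.3
cradle 0.23 12.49 158.29 F 0.3 -0.3 -0.4 t 3.25 w 0.3
t: 3.65
tool_pos: [502.0, -52.1, 158.3]
ee_rot: [0.001, 0.667, 0.745, 0.0]
force: [0.8, -3.4, -0.6]
gripper_width: 0.1
cradle 0.25 14.67 158.3 F 0.5 -3.5 -0.6 t 3.65 w 0.1
```

```bash
python3 -m pendant '[[1,0,0,0,0,0,0],[2,0,0,0,0,0,0],[3,0,0,0,0,0,0],[4,0,0,0,0,0,0],[5,0,0,0,0,0,0],[5,0,0,0,0,0,0]]'; python3 -c "
from h import *
C()";  python3 -m pendant '[[0.5,0,0,0,0,0,0],[1,0,0,0,0,0,0],[1,0,0,0,0,0,0]]'; python3 -c "
from h import *
C()"
```

```text
t: 4.25
tool_pos: [501.4, -47.0, 158.3]
ee_rot: [0.001, 0.667, 0.745, 0.0]
force: [-0.5, -2.8, -0.8]
gripper_width: -0.1
cradle 0.25 19.8 158.3 F -0.8 -2.7 -0.8 t 4.25 w -0.1
t: 4.55
tool_pos: [501.4, -46.8, 158.3]
ee_rot: [0.002, 0.667, 0.745, -0.001]
force: [0.7, -6.3, -1.2]
gripper_width: 0.1
cradle 0.26 20.0 158.32 F -0.0 -6.3 -1.2 t 4.55 w 0.1
```

```bash
python3 -m pendant '[[0.5,0,0,0,0,0,0],[1,0,0,0,0,0,0],[1.5,0,0,0,0,0,0],[1.5,0,0,0,0,0,0]]'; python3 -c "
from h import *
C()"
```

```text
t: 4.95
tool_pos: [501.4, -46.5, 158.4]
ee_rot: [0.003, 0.666, 0.746, -0.002]
force: [1.1, -7.6, -1.2]
gripper_width: 0.1
cradle 0.26 20.24 158.36 F 0.3 -7.7 -1.2 t 4.95 w 0.1
```

```bash
python3 -m pendant '[[2,0,0,0,0,0,0],[2.2,0,0,0,0,0,0],[-5,0,0,0,0,0,0],[-15,0,-20,0,0,0,0],[-35,0,-60,0,0,0,0],[-60,0,-95,0,0,0,0],[-60,0,-95,0,0,0,0],[-60,0,-95,0,0,0,0]]'; python3 - <<'E'
from h import *
C()
s=bot.get_state();np.savez('w3.npz',p=s['tool_pos'],q=s['ee_rot'])
i=bot.read_camera('wrist');cv2.imwrite('pics/w3.png',i);crop(i,195,50,325,195,5,'pics/w3c.png')
E
```

```text
t: 5.75
tool_pos: [508.5, -105.5, 254.9]
ee_rot: [0.003, 0.667, 0.745, -0.0]
force: [-0.1, -0.1, -1.4]
gripper_width: 0.2
cradle 0.96 -39.12 254.9 F -0.1 -0.1 -1.4 t 5.75 w 0.2
```

View pics/w3c.png

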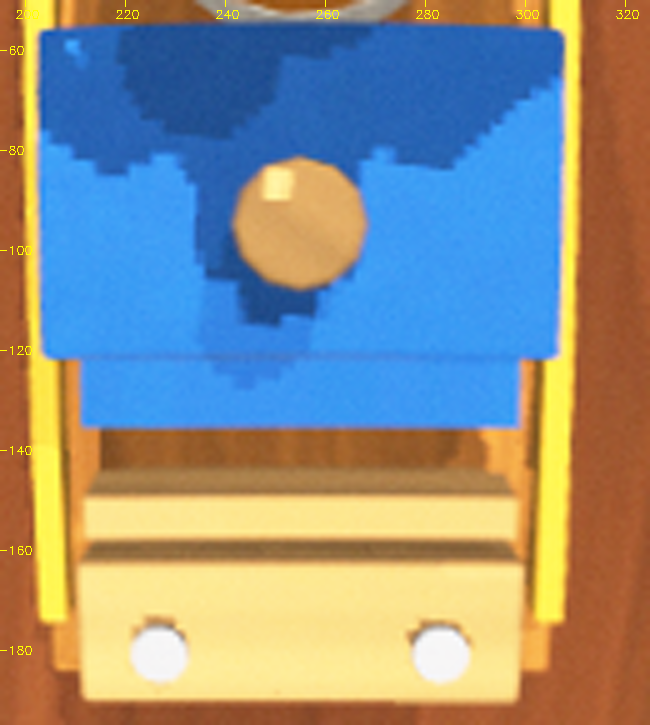

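```bash
python3 - <<'E'
from h import *
w=np.load('w3.npz');T=(w['p'],w['q'])
for k,u,v,z in [('peg',255,94.5,106),('tongL',211,135.5,70),('tongR',299,135.3,70),('stripL',211,149,70),('stripR',298.5,148.8,70),('chkL',211,190,70),('chkR',299,190,70),('pinL',227,180.7,70),('pinR',283.3,180.6,70)]:
    p=atz(ray('wrist',(u,v),T),z);d=p[:2]-O;print(k,p.round(1),(d@XA).round(2),(d@YA).round(2))
E
```

```text
peg [498.3 -26.  106. ] -0.55 40.97
tongL [464.3 -65.   70. ] -38.57 5.94
tongR [539.9 -56.5  70. ] 37.51 6.22
stripL [465.2 -76.9  70. ] -38.93 -5.99
stripR [541.2 -68.3  70. ] 37.46 -5.72
chkL [ 467.9 -114.5   70. ] -40.42 -43.72
chkR [ 547.3 -105.8   70. ] 39.48 -43.64
pinL [ 481.7 -104.2   70. ] -25.53 -34.93
pinR [531.8 -98.6  70. ] 24.85 -34.78
```

```bash
python3 -c "
from h import *
goto([553,-318,255],YAW)"
```

```text
row [-216.9   21.6   -0.9] [0.04 0.24 0.18] t 5.8 force [ 0.1  0.7 -1. ]
```

```bash
python3 -m pendant '[[-45,5,0,0,0.2,0.2,0],[-90,9,0,0,0.2,0.2,0],[-135,13,0,0,0.2,0.2,0],[-180,18,0,0,0.2,0.2,0],[-217,21.6,-1,0,0.2,0.2,0],[-217,21.6,-1,0,0.2,0.2,0],[-217,21.6,-1,0,0.2,0.2,0]]'; python3 - <<'E'
from h import *
s=bot.get_state();np.savez('w4.npz',p=s['tool_pos'],q=s['ee_rot'])
i=bot.read_camera('wrist');cv2.imwrite('pics/w4.png',i);crop(i,200,50,330,190,5,'pics/w4c.png')
E
```

```text
t: 6.5
tool_pos: [552.2, -317.0, 252.3]
ee_rot: [-0.002, 0.668, 0.744, 0.0]
force: [-0.4, 0.6, 0.1]
gripper_width: 0.0
```

View pics/w4.png

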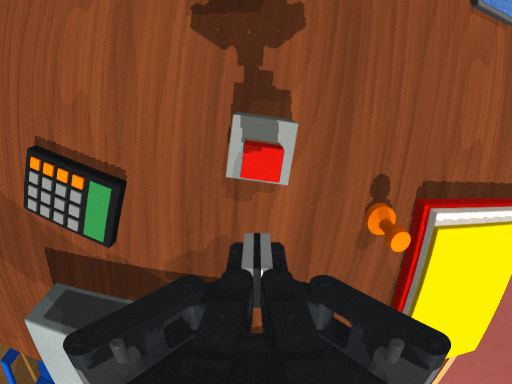

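View pics/w4c.png

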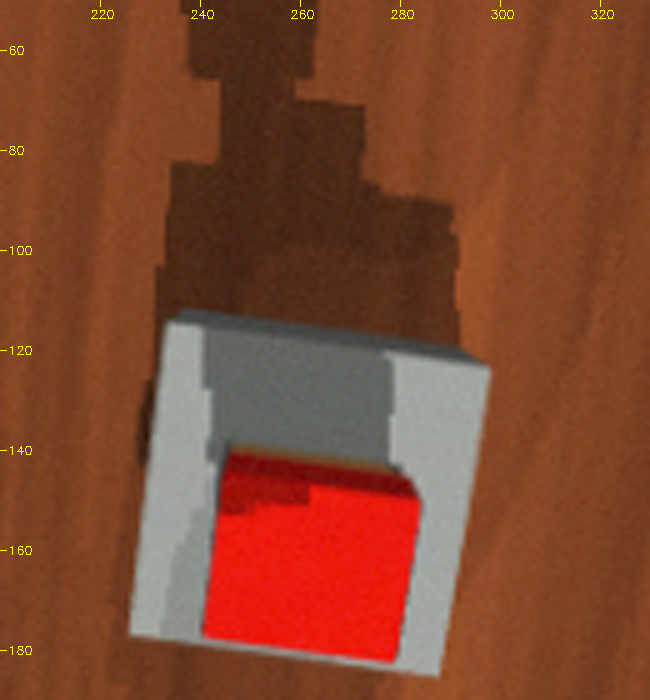

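```bash
python3 - <<'E'
from h import *
w=np.load('w4.npz');T=(w['p'],w['q'])
h=[atz(ray('wrist',c,T),106) for c in [(244.5,145),(284.3,150),(279.3,182.5),(240.5,177.3)]]
r=[atz(ray('wrist',c,T),50) for c in [(233.5,114.5),(298,124),(288,185),(226,177)]]
for q in (h,r):
    print([np.linalg.norm(q[i]-q[(i+1)%4]).round(1) for i in range(4)],np.mean(q,0).round(1))
    for a,b in [(0,1),(3,2)]: d=q[b]-q[a];print('yaw',np.arctan2(d[1],d[0]).round(3))
    for a,b in [(3,0),(2,1)]: d=q[b]-q[a];print('yaw',np.arctan2(-d[0],d[1]).round(3))
print(tri([ray('wrist',(262.2,163.8),T),ray('top',(360.5,193)),ray('scene',(146.5,178))]))
E
```

```text
[np.float64(29.6), np.float64(25.3), np.float64(29.7), np.float64(24.9)] [ 552.  -286.7  106. ]
yaw -0.017
yaw -0.03
yaw -0.024
yaw -0.02
[np.float64(59.6), np.float64(59.1), np.float64(59.9), np.float64(59.7)] [ 552.2 -286.8   50. ]
yaw -0.035
yaw -0.025
yaw -0.029
yaw -0.025
(array([ 550.32767132, -284.30718358,  109.40853597]), [np.float64(2.163000454286929), np.float64(0.8885438188641657), np.float64(1.572177827950468)])
```

```bash
python3 -c "
from h import *
goto([552,-286.8,200],-.025)"
```

```text
row [29.1  3.1 52.8] [-0.15 -0.2   7.65] t 6.55 force [0.6 0.4 0. ]
```

```bash
python3 -m pendant '[[15,2,20,-0.1,-0.2,7.6,55],[29,3,40,-0.1,-0.2,7.6,55],[29,3,53,-0.1,-0.2,7.6,55],[29,3,53,-0.1,-0.2,7.6,55],[29,3,53,-0.1,-0.2,7.6,55]]'; python3 - <<'E'
from h import *
goto([552,-286.8,146],-.025)
s=bot.get_state();np.savez('w5.npz',p=s['tool_pos'],q=s['ee_rot'])
i=bot.read_camera('wrist');cv2.imwrite('pics/w5.png',i)
E
```

```text
t: 7.05
tool_pos: [552.0, -286.5, 199.8]
ee_rot: [-0.0, 0.715, 0.699, -0.0]
force: [0.8, -0.4, 0.9]
gripper_width: 54.7
row [-0.3  0.  53.8] [-0.06  0.01  0.11] t 7.05 force [ 0.8 -0.4  0.9]
```

View pics/w5.png

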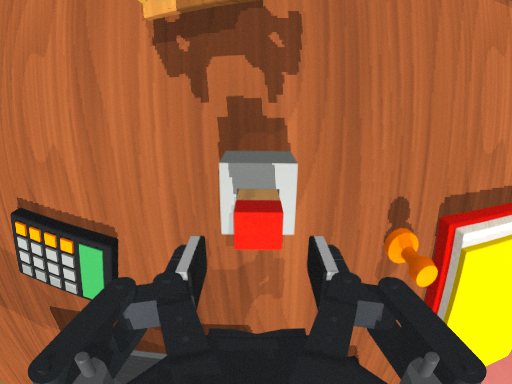

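The red head top at (258,225) is centred between the open fingers and square with them. I'll check its height from the two wrist views, then go down.

```bash
python3 - <<'E'
from h import *
w=np.load('w5.npz');T=(w['p'],w['q']);w=np.load('w4.npz');T4=(w['p'],w['q'])
print(tri([ray('wrist',(258.3,224.8),T),ray('wrist',(262.2,163.8),T4)]))
E
python3 -m pendant '[[0,0,20,0,0,0,55],[0,0,40,0,0,0,55],[0,0,54,0,0,0.1,55],[0,0,54,0,0,0.1,55],[0,0,54,0,0,0.1,30],[0,0,54,0,0,0.1,20],[0,0,54,0,0,0.1,20],[0,0,54,0,0,0.1,20]]' 60; python3 -c "
from h import *
C()"
```

```text
(array([ 552.45128685, -290.65798046,   88.40008281]), [np.float64(0.2798051649355888), np.float64(0.27980516493578894)])
t: 7.9
tool_pos: [553.3, -287.9, 148.2]
ee_rot: [0.002, 0.716, 0.698, 0.0]
force: [-0.1, -0.6, 3.1]
gripper_width: 29.1
cradle 25.8 -225.27 148.15 F -0.2 -0.6 3.1 t 7.9 w 29.1
```

```bash
python3 - <<'E'
from h import *
w=np.load('w5.npz');T=(w['p'],w['q'])
h=[atz(ray('wrist',c,T),106) for c in [(235,201.5),(282,201.5),(282,248),(234.5,248)]]
print(np.round(h,1),np.mean(h,0))
i=cv2.imread('pics/w5.png');crop(i,200,140,320,260,5,'pics/w5c.png')
cv2.imwrite('pics/w6.png',bot.read_camera('wrist'))
E
```

```text
[[ 538.9 -267.1  106. ]
 [ 566.5 -267.7  106. ]
 [ 566.8 -299.   106. ]
 [ 537.  -298.3  106. ]] [ 552.30451345 -283.02342735  106.        ]
```

View pics/w6.png

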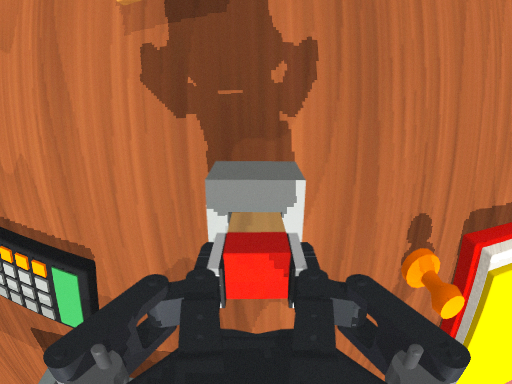

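View pics/w5c.png

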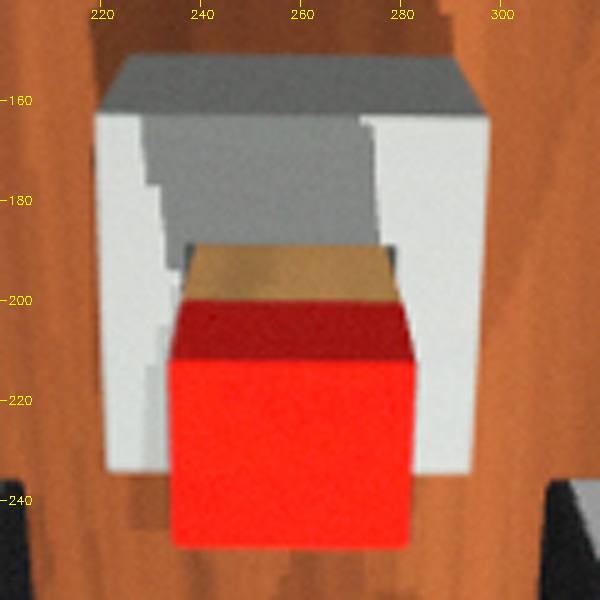

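The wedge's head is held between the pads (223-290, 233-298). The earlier height mismatch came from my counting the dark side face as head top. Now lifting straight up.

```bash
python3 -m pendant '[[0,0,-8,0,0,0,20],[0,0,-25,0,0,0,20],[0,0,-50,0,0,0,20],[0,0,-80,0,0,0,20],[0,0,-110,0,0,0,20],[0,0,-110,0,0,0,20],[0,0,-110,0,0,0,20]]'; python3 - <<'E'
from h import *
goto(W(-.5,0,258),YAW)
s=bot.get_state();np.savez('w7.npz',p=s['tool_pos'],q=s['ee_rot'])
i=bot.read_camera('wrist');cv2.imwrite('pics/w7.png',i)
C();crop(i,190,190,330,310,5,'pics/w7c.png')
E
```

```text
t: 8.65
tool_pos: [553.6, -287.8, 260.2]
ee_rot: [0.004, 0.716, 0.698, 0.0]
force: [-0.4, 0.4, -1.4]
gripper_width: 29.2
row [219.7 -56.4   0.9] [ 0.3   0.27 -7.67] t 8.65 force [-0.4  0.4 -1.4]
cradle 25.24 -224.66 258.25 F -0.8 0.1 0.4 t 8.7 w 29.1
```

View pics/w7c.png

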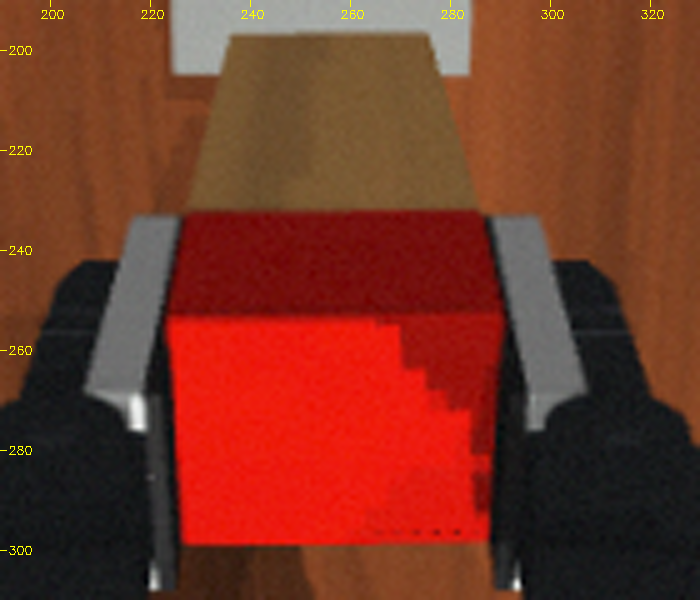

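```bash
cat > fit.py <<'E'
from h import *
from scipy.optimize import least_squares
def fit(px):
    X=np.array([[13,-15,-11],[13,15,-11],[-13,-15,-11],[-13,15,-11],[13,-15,11],[13,15,11],[4,-15,89],[4,15,89]],float)
    px=np.array(px,float);I=([0,0,0],[1,0,0,0])
    def f(p):
        P=R.from_rotvec(p[3:]).apply(X)+p[:3]
        return np.ravel([np.array(proj('wrist',a,I)) for a in P]-px)
    r=least_squares(f,[0,0,54,0,0,0]);tip=R.from_rotvec(r.x[3:]).apply([0,0,89])+r.x[:3]
    print('head',r.x[:3].round(1),'tilt deg',np.degrees(r.x[3:]).round(2),'tip',tip.round(1),'rms',np.sqrt(np.mean(r.fun**2)).round(2))
    print(r.fun.reshape(-1,2).round(1).tolist())
    return tip
E
python3 - <<'E'
from fit import *
fit([(223.5,253.5),(290.5,253),(226,298.5),(288,298.5),(227.5,232),(286,232),(235.5,197),(275.5,197)])
E
```

```text
head [-0.4 -0.7 55.9] tilt deg [0.57 0.13 0.12] tip [ -0.2  -1.6 144.9] rms 0.25
[[-0.1, 0.0], [0.3, 0.3], [0.2, 0.2], [-0.3, -0.1], [-0.2, -0.2], [-0.1, -0.4], [0.5, 0.1], [-0.4, 0.1]]
```

```bash
python3 -c "
from h import *
goto(W(1.1,0.3,258),YAW)"; python3 -m pendant '[[40,-10,0,0,0,-2,20],[85,-22,0,0,0,-4,20],[130,-34,0,0,0,-6,20],[170,-44,0,0.3,0.2,-7.6,20],[205,-52,0,0.3,0.2,-7.6,20],[220,-54.8,1,0.3,0.2,-7.6,20],[220,-54.8,1,0.3,0.2,-7.6,20],[220,-54.8,1,0.3,0.2,-7.6,20]]'; python3 -c "
from h import *
C();goto(W(1.1,0.3,230),YAW)"
```

```text
row [219.7 -54.   -0.4] [ 0.14  0.15 -7.67] t 8.7 force [-0.8  0.1  0.4]
t: 9.5
tool_pos: [503.5, -66.6, 255.9]
ee_rot: [-0.001, 0.668, 0.744, -0.001]
force: [0.4, 0.2, -1.0]
gripper_width: 29.4
cradle 0.21 0.09 255.87 F 0.4 0.2 -1.0 t 9.5 w 29.4
row [ 0.2  1.  25.9] [-0.22 -0.02 -0.05] t 9.5 force [ 0.4  0.2 -1. ]
```

```bash
python3 -m pendant '[[0.2,1,15,-0.2,0,0,20],[0.2,1,25,-0.2,0,0,20],[0.2,1,25,-0.2,0,0,20],[0.2,1,25,-0.2,0,0,20]]'; python3 - <<'E'
from h import *
C()
s=bot.get_state();np.savez('w8.npz',p=s['tool_pos'],q=s['ee_rot'])
i=bot.read_camera('wrist');cv2.imwrite('pics/w8.png',i)
crop(i,190,130,330,310,4,'pics/w8c.png')
i=bot.read_camera('scene');crop(i,190,120,300,220,6,'pics/s8c.png')
E
```

```text
t: 9.9
tool_pos: [504.3, -67.1, 230.4]
ee_rot: [-0.001, 0.669, 0.744, -0.0]
force: [0.3, 0.4, -0.3]
gripper_width: 29.1
cradle 0.97 -0.48 230.42 F 0.4 0.3 -0.3 t 9.9 w 29.1
```

View pics/w8c.png

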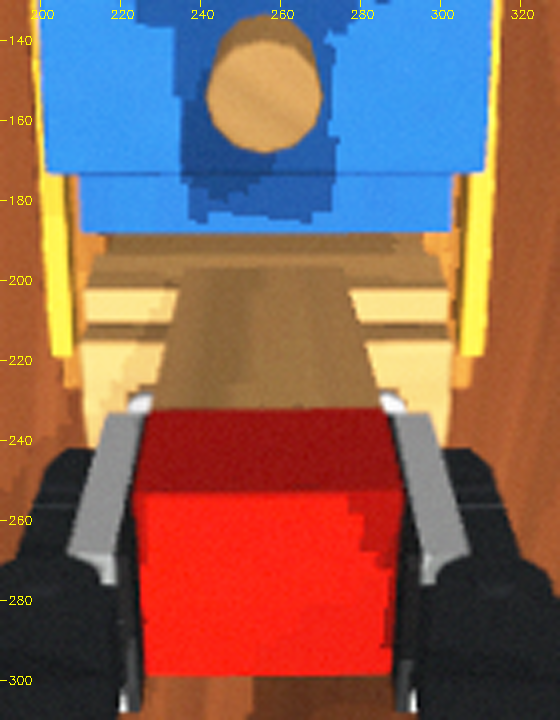

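View pics/s8c.png

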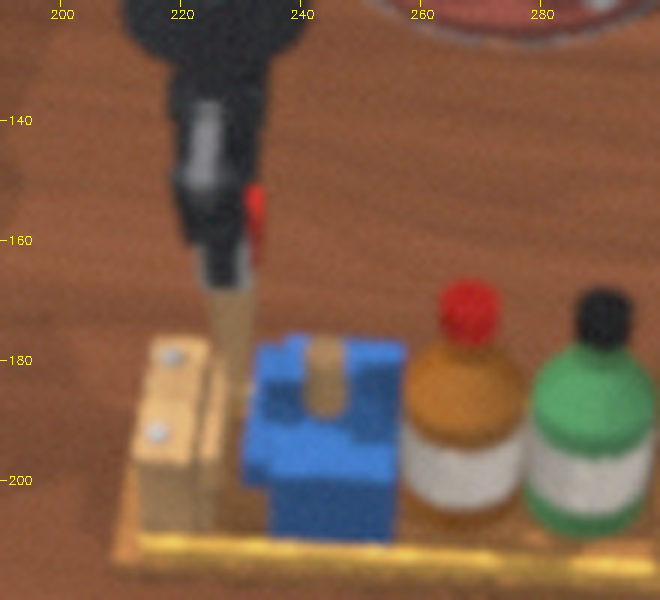

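```bash
python3 - <<'E'
from h import *
w=np.load('w8.npz');T=(w['p'],w['q'])
for k,u,v,z in [('tipL',235,197,85.4),('tipR',276,197,85.4),('tongL',210,188.3,70),('tongR',302.5,188.3,70),('stripL',211.5,202,70),('stripR',301.5,202,70),('peg',255,154,106)]:
    p=atz(ray('wrist',(u,v),T),z);d=p[:2]-O;print(k,p.round(1),(d@XA).round(2),(d@YA).round(2))
E
```

```text
tipL [486.5 -65.   85.4] -16.54 3.5
tipR [517.8 -61.6  85.4] 14.92 3.46
tongL [464.7 -65.3  70. ] -38.18 5.61
tongR [540.1 -57.2  70. ] 37.65 5.49
stripL [466.7 -77.1  70. ] -37.54 -6.37
stripR [541.2 -69.1  70. ] 37.38 -6.48
peg [497.9 -26.  106. ] -0.94 41.03
```

```bash
python3 -m pendant '[[0,0.3,4,0,0,0,20],[0,0.3,8,0,0,0,20],[0,0.3,12,0,0,0,20],[0,0.3,15,0,0,0,20],[0,0.3,18,0,0,0,20],[0,0.3,21,0,0,0,20],[0,0.3,21,0,0,0,20]]'; python3 -c "
from h import *
C()"
```

```text
t: 10.7
tool_pos: [504.8, -66.7, 209.7]
ee_rot: [-0.0, 0.668, 0.744, -0.0]
force: [-0.2, -0.4, 0.0]
gripper_width: 29.0
cradle 1.48 -0.17 209.7 F -0.3 -0.4 0.0 t 10.7 w 29.0
```

Tip about 5 mm into the slot, with no force. I'll keep going slowly.

```bash
python3 -m pendant '[[0,0,2,0,0,0,20],[0,0,4,0,0,0,20],[0,0,6,0,0,0,20],[0,0,8,0,0,0,20],[0,0,10,0,0,0,20],[0,0,10,0,0,0,20]]'; python3 -c "
from h import *
C()"; python3 -m pendant '[[0,0,1,0,0,0,20],[0,0,2,0,0,0,20],[0,0,3,0,0,0,20],[0,0,4,0,0,0,20],[0,0,4,0,0,0,20]]'; python3 -c "
from h import *
C()"
```

```text
t: 11.3
tool_pos: [505.0, -67.1, 199.6]
ee_rot: [0.0, 0.668, 0.744, -0.0]
force: [-0.0, -1.8, -2.2]
gripper_width: 29.3
cradle 1.61 -0.55 199.6 F -0.2 -1.8 -2.2 t 11.3 w 29.3
t: 11.8
tool_pos: [505.2, -67.3, 195.7]
ee_rot: [0.001, 0.668, 0.744, -0.0]
force: [0.7, -1.9, -0.2]
gripper_width: 29.5
cradle 1.8 -0.82 195.68 F 0.5 -2.0 -0.2 t 11.8 w 29.5
```

```bash
python3 -m pendant '[[-0.3,0,1,0,0,0,20],[-0.3,0,2,0,0,0,20],[-0.3,0,3,0,0,0,20],[-0.3,0,4,0,0,0,20],[-0.3,0,4,0,0,0,20]]'; python3 -c "
from h import *
C()"; python3 -m pendant '[[0,0,1,0,0,0,20],[0,0,2,0,0,0,20],[0,0,3,0,0,0,20],[0,0,3,0,0,0,20]]'; python3 -c "
from h import *
C()"
```

```text
t: 12.3
tool_pos: [505.2, -67.7, 191.5]
ee_rot: [0.001, 0.668, 0.744, -0.0]
force: [0.9, -1.9, -1.0]
gripper_width: 28.9
cradle 1.8 -1.23 191.52 F 0.7 -2.0 -1.0 t 12.3 w 28.9
t: 12.7
tool_pos: [505.6, -67.9, 189.6]
ee_rot: [0.001, 0.668, 0.744, -0.0]
force: [-0.9, -3.5, 5.4]
gripper_width: 29.1
cradle 2.15 -1.44 189.56 F -1.3 -3.4 5.4 t 12.7 w 29.1
```

```bash
python3 -m pendant '[[-0.3,-0.5,1,0,0,0,20],[-0.4,-0.5,2,0,0,0,20],[-0.5,-0.5,3,0,0,0,20],[-0.5,-0.5,3,0,0,0,20]]'; python3 -c "
from h import *
C()"; python3 -m pendant '[[0,0,0,0,0,0,35],[0,0,0,0,0,0,55],[0,0,0,0,0,0,55],[0,0,-10,0,0,0,55],[0,0,-30,0,0,0,55],[0,0,-40,0,0,0,55],[0,0,-40,0,0,0,0],[0,0,-40,0,0,0,0]]'; python3 - <<'E'
from h import *
C()
s=bot.get_state();np.savez('w9.npz',p=s['tool_pos'],q=s['ee_rot'])
i=bot.read_camera('wrist');cv2.imwrite('pics/w9.png',i)
i=bot.read_camera('scene');crop(i,190,120,300,220,6,'pics/s9c.png')
E
```

```text
t: 13.1
tool_pos: [505.9, -68.2, 187.8]
ee_rot: [0.001, 0.668, 0.744, 0.0]
force: [-0.8, -1.4, 4.7]
gripper_width: 28.9
cradle 2.39 -1.81 187.84 F -0.9 -1.3 4.7 t 13.1 w 28.9
t: 13.9
tool_pos: [505.8, -68.2, 228.0]
ee_rot: [0.002, 0.668, 0.744, 0.001]
force: [0.3, 0.2, -0.3]
gripper_width: 26.8
cradle 2.31 -1.74 228.04 F 0.3 0.1 -0.3 t 13.9 w 26.8
```

View pics/w9.png

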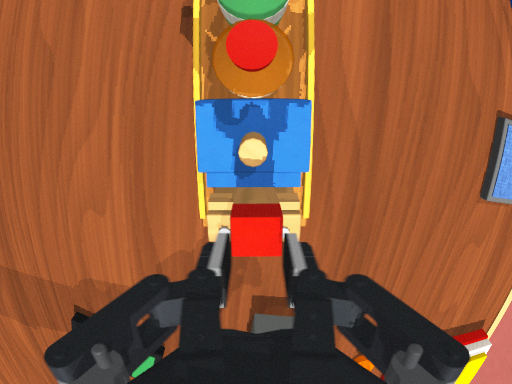

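View pics/s9c.png

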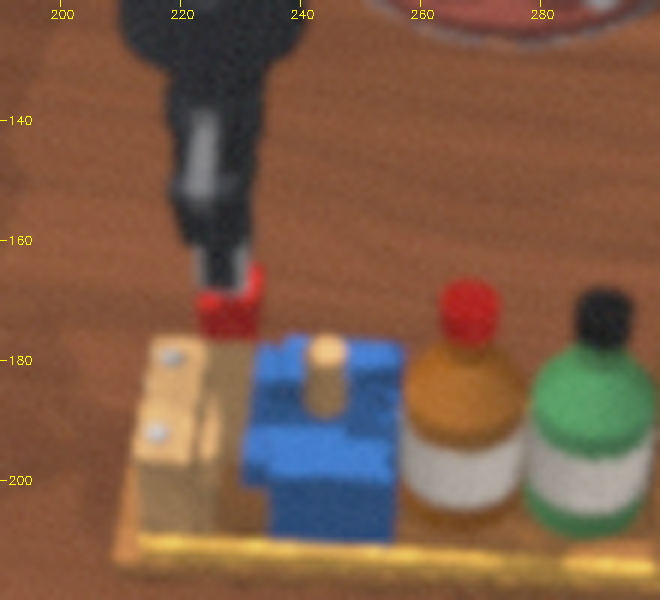

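```bash
python3 - <<'E'
from h import *
crop(cv2.imread('pics/w9.png'),200,160,310,270,6,'pics/w9c.png')
E
```

```text
(no output)
```

View pics/w9c.png

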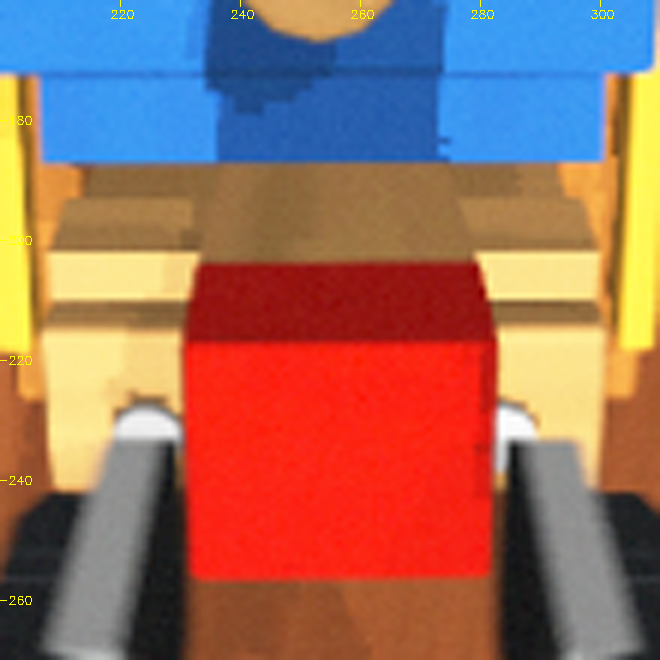

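```bash
python3 - <<'E'
from fit import *
T=np.load('w9.npz');T=(T['p'],T['q'])
h=[atz(ray('wrist',c,T),142.8) for c in [(231,217),(282.3,217),(281.8,256),(232,256.3)]]
for p in h+[np.mean(h,0)]: d=p[:2]-O;print((d@XA).round(2),(d@YA).round(2))
# tilt: bottom-front edge of head z120.8
for c in [(232.5,204),(279.5,204)]:
  d=atz(ray('wrist',c,T),120.8)[:2]-O;print('bot',(d@XA).round(2),(d@YA).round(2))
for c in [(207,187),(300,187)]:
  d=atz(ray('wrist',c,T),70)[:2]-O;print('tong',(d@XA).round(2),(d@YA).round(2))
C()
goto(W(0.3,-1,220),YAW)
E
```

```text
-12.72 11.18
16.43 11.09
17.0 -14.74
-13.08 -14.83
1.91 -1.83
bot -13.48 10.68
bot 16.51 10.59
tong -38.14 5.97
tong 37.2 5.76
cradle 1.74 -1.52 227.02 F 0.9 0.0 0.9 t 14.0 w 11.7
row [ 0.5 -1.4  7. ] [ 0.06  0.04 -0.11] t 14.0 force [0.9 0.1 0.9]
```

Wedge head centre is at cradle (1.9,-1.8), upright and yaw-aligned, with the closed fingers right above it. Now approaching to press.

```bash
python3 -m pendant '[[0,0,4,0,0,0,0],[0,0,8,0,0,0,0],[0,0,8,0,0,0,0],[0,0,9,0,0,0,0],[0,0,10,0,0,0,0],[0,0,10,0,0,0,0]]'; python3 -c "
from h import *
C()"; python3 -m pendant '[[0,0,0.7,0,0,0,0],[0,0,1.4,0,0,0,0],[0,0,2.1,0,0,0,0],[0,0,2.1,0,0,0,0]]'; python3 -c "
from h import *
C()"
```

```text
t: 14.6
tool_pos: [505.5, -68.0, 217.5]
ee_rot: [0.001, 0.668, 0.744, 0.0]
force: [-0.7, 0.7, 3.5]
gripper_width: 0.0
cradle 2.04 -1.58 217.55 F -0.6 0.8 3.5 t 14.6 w 0.0
t: 15.0
tool_pos: [506.2, -68.2, 216.5]
ee_rot: [0.002, 0.668, 0.744, 0.001]
force: [-0.5, 0.4, 5.2]
gripper_width: 0.2
cradle 2.74 -1.76 216.49 F -0.4 0.4 5.2 t 15.0 w 0.2
```

```bash
python3 -m pendant '[[0,-0.5,1,0,0,0,0],[0,-0.5,2,0,0,0,0],[0,-0.5,3,0,0,0,0],[0,-0.5,3,0,0,0,0]]'; python3 -c "
from h import *
C()"; python3 -m pendant '[[0,-0.5,1,0,0,0,0],[0,-0.5,2,0,0,0,0],[0,-0.5,3,0,0,0,0],[0,-0.5,3,0,0,0,0]]'; python3 -c "
from h import *
C()"; python3 -m pendant '[[0,-0.5,1,0,0,0,0],[0,-0.5,2,0,0,0,0],[0,-0.5,3,0,0,0,0],[0,-0.5,3,0,0,0,0]]'; python3 -c "
from h import *
C()"
```

```text
t: 15.4
tool_pos: [506.4, -68.3, 214.4]
ee_rot: [0.002, 0.668, 0.744, 0.001]
force: [-0.2, 0.2, 5.4]
gripper_width: -0.4
cradle 2.92 -1.91 214.41 F -0.2 0.2 5.4 t 15.4 w -0.4
t: 15.8
tool_pos: [506.6, -68.4, 212.3]
ee_rot: [0.003, 0.668, 0.744, 0.002]
force: [-0.5, 0.6, 5.9]
gripper_width: -0.0
cradle 3.06 -2.07 212.31 F -0.5 0.6 5.9 t 15.8 w -0.0
t: 16.2
tool_pos: [506.7, -68.5, 210.2]
ee_rot: [0.004, 0.668, 0.744, 0.002]
force: [0.3, 0.1, 5.4]
gripper_width: 0.2
cradle 3.22 -2.2 210.2 F 0.3 0.1 5.4 t 16.2 w 0.2
```

```bash
python3 -m pendant '[[0,-0.5,1,0,0,0,0],[0,-0.5,2,0,0,0,0],[0,-0.5,3,0,0,0,0],[0,-0.5,3,0,0,0,0]]'; python3 -c "
from h import *
C();goto(W(2,-1.8,210),YAW)"; python3 -m pendant '[[0,-0.5,1,0,0,0,0],[0,-0.5,2,0,0,0,0],[0,-0.5,3,0,0,0,0],[0,-0.5,3,0,0,0,0]]'; python3 -c "
from h import *
C()"
```

```text
t: 16.6
tool_pos: [506.9, -68.7, 208.1]
ee_rot: [0.005, 0.668, 0.744, 0.003]
force: [-0.6, 0.5, 5.4]
gripper_width: 0.1
cradle 3.37 -2.36 208.07 F -0.5 0.6 5.4 t 16.6 w 0.1
row [ 0.6 -1.4 -1.9] [ 0.6   0.18 -0.12] t 16.6 force [-0.6  0.5  5.4]
t: 17.0
tool_pos: [507.3, -68.8, 206.4]
ee_rot: [0.006, 0.668, 0.744, 0.003]
force: [-1.2, 0.5, 7.3]
gripper_width: 0.2
cradle 3.72 -2.51 206.41 F -1.1 0.7 7.3 t 17.0 w 0.2
```

```bash
python3 -m pendant '[[0.3,-0.6,1,0.3,0.1,0,0],[0.3,-0.6,2,0.3,0.1,0,0],[0.3,-0.6,3,0.3,0.1,0,0],[0.3,-0.6,3,0.3,0.1,0,0]]'; python3 -c "
from h import *
C()"; python3 -m pendant '[[0.3,-0.5,1,0.3,0.1,0,0],[0.3,-0.5,2,0.3,0.1,0,0],[0.3,-0.5,3,0.3,0.1,0,0],[0.3,-0.5,3,0.3,0.1,0,0]]'; python3 -c "
from h import *
C()"
```

```text
t: 17.4
tool_pos: [508.1, -68.9, 206.1]
ee_rot: [0.005, 0.668, 0.744, 0.003]
force: [-3.1, 0.2, 12.6]
gripper_width: -0.4
cradle 4.56 -2.7 206.11 F -3.0 0.6 12.6 t 17.4 w -0.4
t: 17.8
tool_pos: [509.0, -68.9, 205.9]
ee_rot: [0.003, 0.668, 0.744, 0.002]
force: [-4.0, 0.8, 14.6]
gripper_width: -0.0
cradle 5.43 -2.81 205.94 F -3.9 1.2 14.6 t 17.8 w -0.0
```

The wedge turned hard at about 12 N with the tip ~37 mm below the mouth. The fingers have crept in x, so I'll lift slightly, re-centre and press to ~22 N.

```bash
python3 -m pendant '[[0.3,0,-4,0.3,0.1,0,0],[0.8,-4,-4,0.3,0.1,0,0],[0.8,-4,-4,0.3,0.1,0,0],[0.8,-4,-2,0.3,0.1,0,0],[0.8,-4,-2,0.3,0.1,0,0]]'; python3 -c "
from h import *
C()
goto(W(1.5,-1.8,206),YAW)"
```

```text
t: 18.3
tool_pos: [504.2, -68.4, 206.7]
ee_rot: [0.0, 0.669, 0.744, 0.0]
force: [0.1, -1.8, -0.3]
gripper_width: 0.0
cradle 0.69 -1.74 206.74 F -0.1 -1.8 -0.3 t 18.3 w 0.0
row [-0.1  0.8  0.7] [ 0.05 -0.03 -0.12] t 18.3 force [ 0.1 -1.8 -0.3]
```

```bash
python3 -m pendant '[[0,0.3,1,0,0,0,0],[0,0,2,0,0,0,0],[0,-0.3,3,0,0,0,0],[0,-0.5,4,0,0,0,0],[0,-0.5,4,0,0,0,0]]'; python3 -c "
from h import *
C()"
```

```text
t: 18.8
tool_pos: [504.9, -68.6, 206.1]
ee_rot: [0.001, 0.668, 0.744, 0.001]
force: [-5.3, 1.8, 15.6]
gripper_width: -0.1
cradle 1.34 -2.02 206.05 F -5.1 2.4 15.6 t 18.8 w -0.1
```

```bash
python3 -m pendant '[[0,-0.5,2.5,0,0,0,0],[0,-0.7,3.5,0,0,0,0],[0,-0.8,4,0,0,0,0],[0,-0.8,4.4,0,0,0,0],[0,-0.8,4.4,0,0,0,0]]'; python3 -c "
from h import *
C()"
```

```text
t: 19.3
tool_pos: [505.5, -68.7, 205.9]
ee_rot: [0.002, 0.668, 0.744, 0.002]
force: [-6.5, 2.4, 18.7]
gripper_width: -0.0
cradle 2.0 -2.27 205.87 F -6.2 3.1 18.7 t 19.3 w -0.0
```

```bash
python3 -m pendant '[[0.3,-1,3,0,0,0,0],[0.5,-1.5,4,0,0,0,0],[0.5,-1.5,4.6,0,0,0,0],[0.5,-1.5,5,0,0,0,0],[0.5,-1.5,5.2,0,0,0,0],[0.5,-1.5,5.2,0,0,0,0]]'; python3 -c "
from h import *
C()"
```

```text
t: 19.9
tool_pos: [505.9, -68.6, 205.8]
ee_rot: [0.003, 0.668, 0.744, 0.003]
force: [-6.8, 2.7, 21.8]
gripper_width: 0.1
cradle 2.41 -2.21 205.79 F -6.5 3.4 21.8 t 19.9 w 0.1
```

21.8 N and it sank under 0.1 mm. One more press to ~23 N to be sure, read while held.

```bash
python3 -m pendant '[[0.3,-1,3.5,0,0,0,0],[0.5,-1.7,4.6,0,0,0,0],[0.5,-1.7,5.1,0,0,0,0],[0.5,-1.7,5.4,0,0,0,0],[0.5,-1.7,5.4,0,0,0,0],[0.5,-1.7,5.4,0,0,0,0]]'; python3 -c "
from h import *
C()"
```

```text
t: 20.5
tool_pos: [506.1, -68.6, 205.7]
ee_rot: [0.004, 0.668, 0.744, 0.003]
force: [-7.2, 2.8, 22.9]
gripper_width: -0.0
cradle 2.61 -2.2 205.7 F -6.9 3.6 22.9 t 20.5 w -0.0
```

Held at 22.9 N with the wedge firm, so it is tight. Retracting to look.

```bash
python3 -m pendant '[[0.2,-0.5,2,0,0,0,0],[0,0,-2,0,0,0,0],[0,0,-15,0,0,0,0],[0,0,-40,0,0,0,0],[-20,0,-70,0,0,0,0],[-40,0,-70,0,0,0,0],[-40,0,-70,0,0,0,0],[-40,0,-70,0,0,0,0]]'; python3 - <<'E'
from h import *
C()
s=bot.get_state();np.savez('wa.npz',p=s['tool_pos'],q=s['ee_rot'])
i=bot.read_camera('wrist');crop(i,190,60,320,210,5,'pics/wac.png')
i=bot.read_camera('scene');crop(i,190,120,320,220,6,'pics/sac.png')
E
```

```text
t: 21.3
tool_pos: [509.2, -108.2, 275.4]
ee_rot: [0.004, 0.669, 0.744, 0.003]
force: [-0.1, -0.3, -0.7]
gripper_width: -0.2
cradle 1.37 -41.9 275.38 F -0.1 -0.3 -0.7 t 21.3 w -0.2
```

View pics/wac.png

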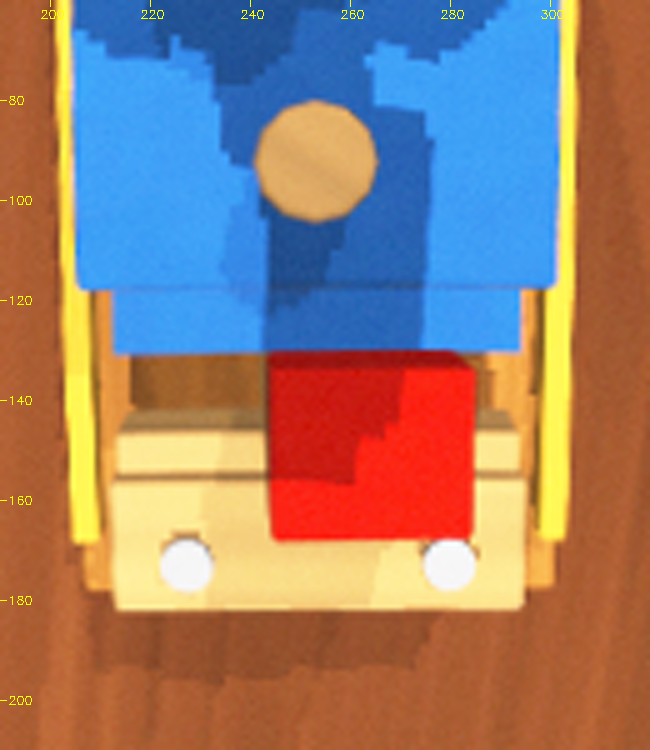

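View pics/sac.png

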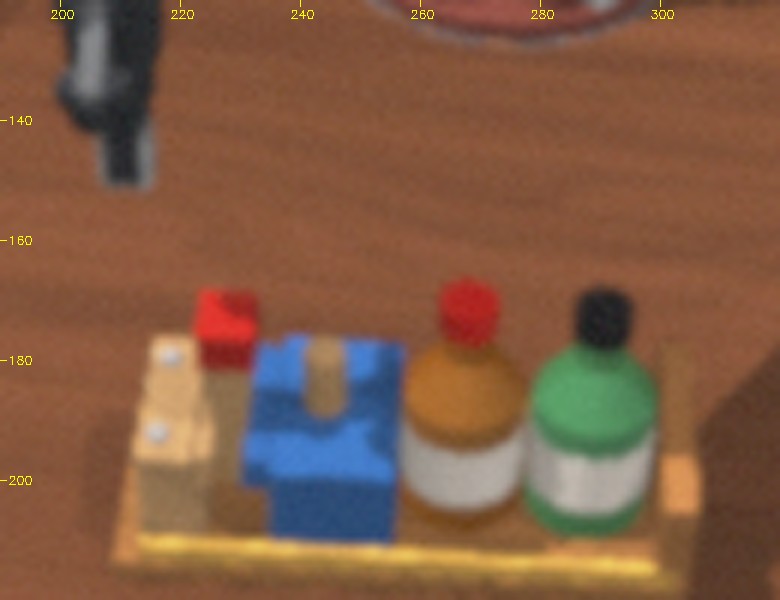

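```bash
python3 - <<'E'
from h import *
w=np.load('wa.npz');T=(w['p'],w['q'])
for k,u,v,z in [('peg',253,92.3,106),('tongL',213,130.8,70),('tongR',294,130.2,70),('stripL',213.5,146,70),('stripR',294,146,70),('chkL',213,182,70),('chkR',294.5,181.5,70),('hFL',243.8,133.5,133),('hFR',285,133.7,133),('hBL',244.5,168,133),('hBR',284.5,167.5,133),('hbotFL',244,130.3,111),('hbotFR',281.5,130.3,111)]:
    p=atz(ray('wrist',(u,v),T),z);d=p[:2]-O;print(k,(d@XA).round(2),(d@YA).round(2))
E
```

```text
peg -0.37 40.71
tongL -37.82 5.85
tongR 37.58 6.06
stripL -37.8 -8.59
stripR 37.93 -8.96
chkL -39.69 -43.95
chkR 39.47 -43.87
hFL -7.02 10.93
hFR 22.51 10.78
hBL -6.82 -14.58
hBR 22.63 -14.3
hbotFL -7.57 10.67
hbotFR 22.02 10.65
```

The block is hard over and the strip is backed, but the head's x centre now measures about 7.8, where it was 1.9. I'll check from closer whether it slid or tilted.

```bash
python3 -m pendant '[[20,0,20,-0.4,-0.3,0,0],[38,0,48,-0.4,-0.3,0,0],[38,0,48,-0.4,-0.3,0,0],[38,0,48,-0.4,-0.3,0,0]]'; python3 - <<'E'
from h import *
C()
s=bot.get_state();np.savez('wb.npz',p=s['tool_pos'],q=s['ee_rot'])
i=bot.read_camera('wrist');cv2.imwrite('pics/wb.png',i);crop(i,195,150,315,270,6,'pics/wbc.png')
E
```

```text
t: 21.8
tool_pos: [504.5, -69.0, 225.7]
ee_rot: [0.006, 0.668, 0.745, 0.003]
force: [0.3, 0.1, 0.9]
gripper_width: -0.2
cradle 0.94 -2.43 225.75 F 0.3 0.0 0.9 t 21.8 w -0.2
```

View pics/wbc.png

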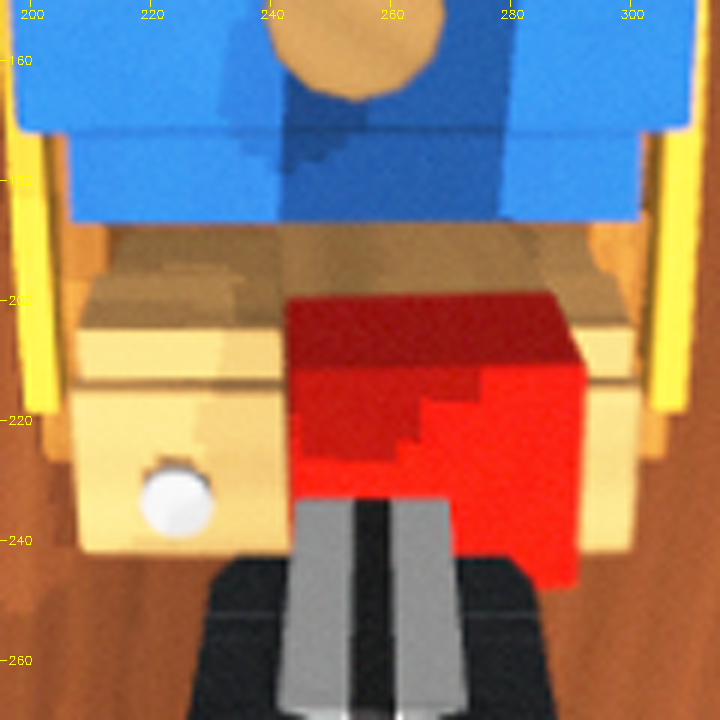

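```bash
python3 - <<'E'
from fit import *
w=np.load('wb.npz');T=(w['p'],w['q'])
X=np.array([[-15,13,11],[15,13,11],[-15,13,-11],[15,13,-11],[15,-13,11]],float)
px=np.array([(243.3,211.5),(292.3,210.7),(242.4,200.2),(286.8,198.8),(291,247.5)])
Rc=R.from_matrix(np.c_[np.r_[XA,0],np.r_[YA,0],[0,0,1]])
def f(p):
    P=Rc.apply(R.from_rotvec(p[3:]).apply(X)+p[:3])+[*O,0]
    return np.ravel([np.array(proj('wrist',a,T)) for a in P]-px)
r=least_squares(f,[5,-2,122,0,0,0]);tip=R.from_rotvec(r.x[3:]).apply([0,0,-89])+r.x[:3]
print(r.x[:3].round(1),np.degrees(r.x[3:]).round(1),tip.round(1),r.fun.round(2))
for k,u,v,z in [('edgeAtTong',242,187,70),('tongL',206.5,186.5,70),('tongR',301.5,186.5,70)]:
    p=atz(ray('wrist',(u,v),T),z);d=p[:2]-O;print(k,(d@XA).round(2),(d@YA).round(2))
E
```

```text
[  7.9  -4.6 117.6] [-1.5  2.9  0.4] [ 3.5 -6.9 28.8] [ 0.03  0.3   0.05 -0.43  0.23 -0.15 -0.13  0.03 -0.18  0.26]
edgeAtTong -9.38 5.35
tongL -37.88 5.89
tongR 38.29 5.61
```

The wedge slid a little and leans about 2.5-3° in +x, dragged by the fingers as the arm flexed. I'll set it upright: light pressure on the head while drawing it back in -x, then a final press with the side force cancelled.

```bash
python3 -m pendant '[[0.4,6,8,0.4,0.1,0,0],[0.4,6,16,0.4,0.1,0,0],[0.4,6,16,0.4,0.1,0,0],[0.4,6,17,0.4,0.1,0,0]]'; python3 -c "
from h import *
C();goto(W(6.5,-2,206),YAW)"
```

```text
t: 22.25
tool_pos: [511.8, -69.0, 210.0]
ee_rot: [0.004, 0.668, 0.744, 0.002]
force: [0.1, -0.3, -0.7]
gripper_width: 0.1
cradle 8.15 -3.24 209.99 F 0.1 -0.4 -0.7 t 22.25 w 0.1
row [ 1.3 -1.7  4. ] [ 0.49  0.25 -0.05] t 22.25 force [ 0.1 -0.3 -0.7]
```

```bash
python3 -m pendant '[[1,0,3,0.4,0.2,0,0],[1,0,4.2,0.4,0.2,0,0],[1,-0.5,6,0.4,0.2,0,0],[1,-1.5,7.2,0.4,0.2,0,0],[1,-2.5,7.2,0.4,0.2,0,0],[1,-3.5,7.2,0.4,0.2,0,0],[1,-4.5,7.2,0.4,0.2,0,0],[1,-4.5,7.2,0.4,0.2,0,0]]'; python3 -c "
from h import *
C()"
```

```text
t: 23.05
tool_pos: [509.8, -68.4, 205.5]
ee_rot: [0.003, 0.668, 0.744, 0.003]
force: [2.0, 2.4, 5.7]
gripper_width: 0.1
cradle 6.25 -2.41 205.5 F 2.3 2.1 5.7 t 23.05 w 0.1
```

```bash
python3 -m pendant '[[0,-0.5,2,0,0,0,0],[0,-1,3,0,0,0,0],[0,-2,3.5,0,0,0,0],[0,-3,3.5,0,0,0,0],[0,-4,3.5,0,0,0,0],[0,-5,3.5,0,0,0,0],[0,-5,3.5,0,0,0,0]]'; python3 -c "
from h import *
C()"
```

```text
t: 23.75
tool_pos: [508.0, -68.7, 205.4]
ee_rot: [0.007, 0.668, 0.744, 0.006]
force: [2.7, 3.1, 8.1]
gripper_width: -0.3
cradle 4.48 -2.49 205.41 F 3.0 2.8 8.1 t 23.75 w -0.3
```

```bash
python3 -m pendant '[[0.3,-1,2,0.4,0.3,0,0],[0.3,-2,4,0.4,0.3,0,0],[0.3,-3,5,0.4,0.3,0,0],[0.3,-4,5,0.4,0.3,0,0],[0.3,-5,5,0.4,0.3,0,0],[0.3,-5,5,0.4,0.3,0,0]]'; python3 -c "
from h import *
C()"; python3 -m pendant '[[0,0,-3,0,0,0,0],[0,0,-20,0.4,0.3,0,0],[-20,0,-50,0.4,0.3,0,0],[-40,0,-70,0.4,0.3,0,0],[-40,0,-70,0.4,0.3,0,0],[-40,0,-70,0.4,0.3,0,0]]';  python3 - <<'E'
from h import *
C()
s=bot.get_state();np.savez('wc.npz',p=s['tool_pos'],q=s['ee_rot'])
i=bot.read_camera('wrist');cv2.imwrite('pics/wc.png',i);crop(i,190,70,320,210,5,'pics/wcc.png')
E
```

```text
t: 24.35
tool_pos: [507.4, -69.0, 205.2]
ee_rot: [0.007, 0.669, 0.743, 0.009]
force: [1.9, 3.0, 14.6]
gripper_width: 0.3
cradle 3.78 -2.77 205.24 F 2.2 2.8 14.6 t 24.35 w 0.3
t: 24.95
tool_pos: [509.6, -109.1, 274.6]
ee_rot: [0.002, 0.669, 0.743, 0.008]
force: [-0.1, 0.4, -0.3]
gripper_width: -0.1
cradle 1.65 -42.84 274.55 F -0.1 0.4 -0.3 t 24.95 w -0.1
```

View pics/wcc.png

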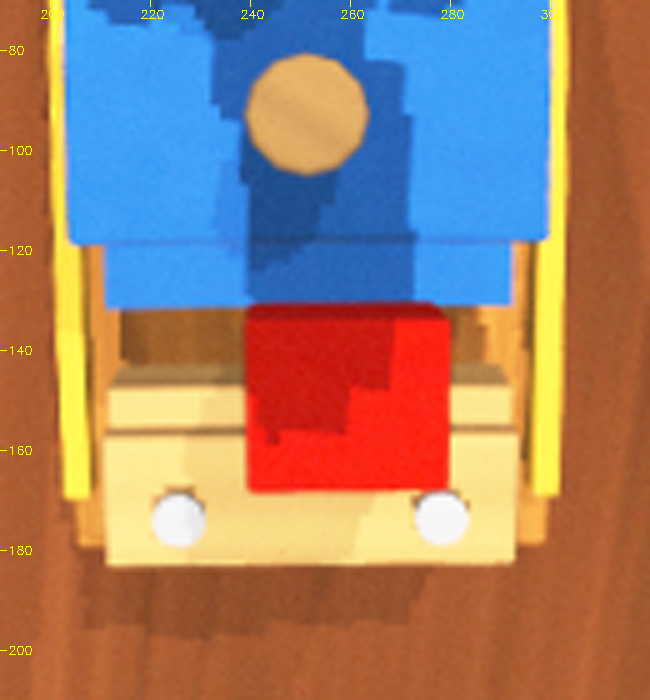

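```bash
cat > tilt.py <<'E'
from h import *
from scipy.optimize import least_squares
Rc=R.from_matrix(np.c_[np.r_[XA,0],np.r_[YA,0],[0,0,1]])
def tilt(npz,X,px):
    w=np.load(npz);T=(w['p'],w['q'])
    def f(p):
        P=Rc.apply(R.from_rotvec(p[3:]).apply(np.array(X,float))+p[:3])+[*O,0]
        return np.ravel([np.array(proj('wrist',a,T)) for a in P]-np.array(px))
    r=least_squares(f,[5,-2,122,0,0,0]);tip=R.from_rotvec(r.x[3:]).apply([0,0,-89])+r.x[:3]
    print(r.x[:3].round(1),np.degrees(r.x[3:]).round(1),tip.round(1),r.fun.round(2))
E
python3 - <<'E'
from tilt import *
w=np.load('wc.npz');T=(w['p'],w['q'])
for k,u,v,z in [('peg',251.5,92.5,106),('tongL',211,131.8,70),('tongR',292.5,131,70),('chkL',211.5,183.2,70),('chkR',293,182.5,70),('hFL',239.2,134,133),('hFR',280.2,133.5,133),('hBL',240,168.7,133),('hBR',279.8,168,133),('hbotFL',239.5,131.3,111),('hbotFR',276.5,130.6,111)]:
    p=atz(ray('wrist',(u,v),T),z);d=p[:2]-O;print(k,(d@XA).round(2),(d@YA).round(2))
goto(W(4.5,-2,209),YAW)
E
```

```text
peg -0.3 41.08
tongL -38.25 5.91
tongR 37.55 6.1
chkL -39.73 -43.95
chkR 39.27 -43.9
hFL -9.22 10.96
hFR 20.1 11.2
hBL -9.06 -14.62
hBR 20.16 -14.29
hbotFL -9.92 10.45
hbotFR 19.23 10.87
row [39.7  2.4 64.9] [ 0.74 -0.5  -0.18] t 25.0 force [-0.3  0.2  0.1]
```

The head is back to x≈5.5, a lean of about 1-1.5°. Now the final press at the head's centre with the side drift compensated.

```bash
python3 -m pendant '[[20,1,20,0.3,-0.2,0,0],[39,2.4,45,0.7,-0.5,-0.2,0],[39.5,2.4,62,0.7,-0.5,-0.2,0],[39.7,2.4,65,0.7,-0.5,-0.2,0],[39.7,2.4,65,0.7,-0.5,-0.2,0]]'; python3 -c "
from h import *
C();goto(W(4.5,-2,206),YAW)"
```

```text
t: 25.5
tool_pos: [506.5, -67.1, 206.8]
ee_rot: [-0.002, 0.667, 0.745, -0.001]
force: [0.1, 0.0, -0.7]
gripper_width: -0.4
cradle 3.14 -0.72 206.79 F 0.1 -0.0 -0.7 t 25.5 w -0.4
row [-1.3  1.4  0.8] [-0.2  -0.1   0.08] t 25.5 force [ 0.1  0.  -0.7]
```

```bash
python3 -m pendant '[[-0.8,1.5,0.3,-0.2,-0.1,0,0],[-0.8,1.3,1.5,-0.2,-0.1,0,0],[-0.8,0.8,2.5,-0.2,-0.1,0,0],[-0.8,0.2,3.5,-0.2,-0.1,0,0],[-0.6,-0.2,4.5,-0.2,-0.1,0,0],[-0.6,-0.5,5,-0.2,-0.1,0,0],[-0.6,-0.5,5,-0.2,-0.1,0,0]]'; python3 -c "
from h import *
C()"
```

```text
t: 26.2
tool_pos: [507.7, -68.0, 205.1]
ee_rot: [0.002, 0.667, 0.745, 0.001]
force: [-2.3, 2.1, 11.4]
gripper_width: -0.2
cradle 4.29 -1.73 205.08 F -2.1 2.4 11.4 t 26.2 w -0.2
```

```bash
python3 -m pendant '[[0.3,-1,2.5,0,0,0,0],[0.5,-1.7,3.7,0,0,0,0],[0.5,-2.2,4.4,0,0,0,0],[0.5,-2.4,4.8,0,0,0,0],[0.5,-2.4,5,0,0,0,0],[0.5,-2.4,5,0,0,0,0]]'; python3 -c "
from h import *
C()"
```

```text
t: 26.8
tool_pos: [507.5, -68.0, 205.0]
ee_rot: [0.004, 0.668, 0.745, 0.003]
force: [-4.4, 3.7, 17.7]
gripper_width: -0.0
cradle 4.06 -1.8 205.0 F -4.0 4.1 17.7 t 26.8 w -0.0
```

```bash
python3 -m pendant '[[0.5,-2,3,0,0,0,0],[1,-3,4.2,0,0,0,0],[1,-3.2,5,0,0,0,0],[1,-3.3,5.5,0,0,0,0],[1,-3.3,5.7,0,0,0,0],[1,-3.3,5.7,0,0,0,0]]'; python3 -c "
from h import *
C()"
```

```text
t: 27.4
tool_pos: [507.1, -68.0, 205.0]
ee_rot: [0.006, 0.668, 0.744, 0.005]
force: [-4.3, 2.5, 21.3]
gripper_width: 0.1
cradle 3.59 -1.69 205.02 F -4.0 3.0 21.3 t 27.4 w 0.1
```

```bash
python3 -m pendant '[[0.5,-2,3,0,0,0,0],[1,-3.3,4.4,0,0,0,0],[1,-3.5,5.2,0,0,0,0],[1,-3.6,5.8,0,0,0,0],[1,-3.6,6,0,0,0,0],[1,-3.6,6,0,0,0,0]]'; python3 -c "
from h import *
C()"; python3 -m pendant '[[0.3,-1,2,0,0,0,0],[0,0,-2,0,0,0,0],[0,0,-15,0,0,0,0],[0,0,-40,0,0,0,0],[-20,0,-70,0,0,0,0],[-40,0,-70,0,0,0,0],[-40,0,-70,0,0,0,0],[-40,0,-70,0,0,0,0]]'; python3 - <<'E'
from h import *
C()
s=bot.get_state();np.savez('wd.npz',p=s['tool_pos'],q=s['ee_rot'])
i=bot.read_camera('wrist');cv2.imwrite('pics/wd.png',i);crop(i,190,70,320,210,5,'pics/wdc.png')
cv2.imwrite('pics/top9.png',bot.read_camera('top'))
i=bot.read_camera('scene');cv2.imwrite('pics/scene9.png',i)
E
```

```text
t: 28.0
tool_pos: [506.5, -67.9, 205.0]
ee_rot: [0.01, 0.668, 0.744, 0.007]
force: [-4.8, 2.4, 22.2]
gripper_width: 0.2
cradle 3.07 -1.59 204.98 F -4.5 2.9 22.2 t 28.0 w 0.2
t: 28.8
tool_pos: [508.7, -107.5, 274.8]
ee_rot: [0.009, 0.668, 0.744, 0.007]
force: [0.6, 0.5, -0.4]
gripper_width: 0.1
cradle 0.93 -41.11 274.8 F 0.6 0.4 -0.4 t 28.8 w 0.1
```

View pics/wdc.png

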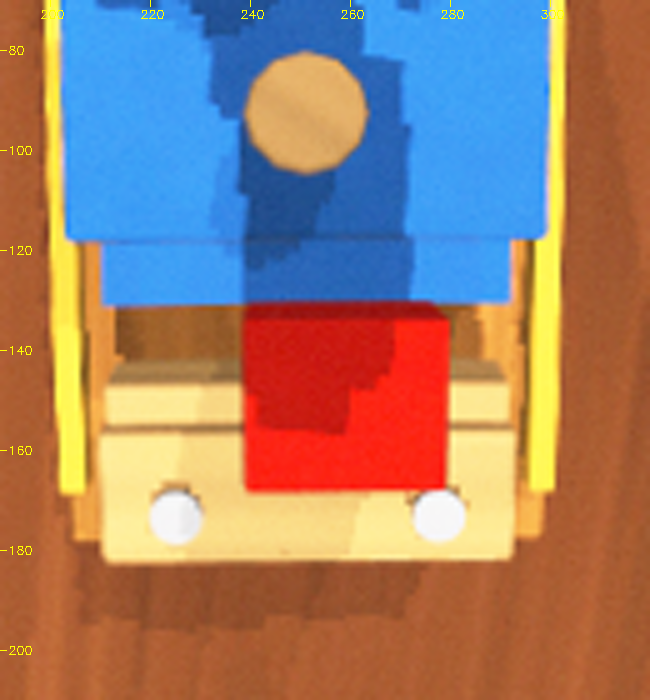

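View pics/scene9.png

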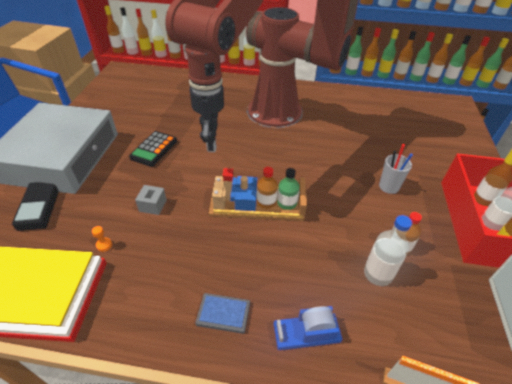

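The wedge stands jammed in the slot, the strip is backed and the block is hard over. The bottles, tumbler and other items look unmoved, and the arm is clear. Handing in.

```bash
python3 -c "
from bench import bot
print(bot.finish_job())"
```

```text
the job is handed in; nothing more can be done
None
```

The bottles are locked: the wedge stands jammed in the slot behind the blue block. I handed the job in at about 29 s with the arm clear of everything.

- **Block:** I pushed it against the bottles by its peg until it stopped moving and the force climbed (about 8 N at the last reading). By the camera it moved 7 to 7.6 mm, which fits a stop at 8 mm from its starting place.
- **Wedge:** I took it out of its rest, lowered it into the slot and released it. I then pressed it down with closed fingers: it sank at about 5 to 7 N, then turned hard. The last presses read 21.3 and 22.2 N and it did not sink further. The highest reading of the whole job was 22.9 N. The tip is about 38 mm below the mouth, and the cheek's loose strip looks fully backed.
- **Lean:** during the first pressing the fingers dragged the head about 6 mm along the slot, and it leaned 2.5–3°. I drew it part of the way back and pressed again. In my last measurement, taken before the final presses, the lean was roughly 1–1.5° and the head about 5.5 mm off centre. The final picture showed no visible change from that.
- **Force readings:** I read the force at the end of each move, not continuously. The presses were slow, and I saw no sign of a spike. A side force of 4–7 N remained during the hard presses.
- **Other items:** in the last scene picture the bottles and loose items stood where they were at the start.

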